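Fit the drill guide plate on its hidden pin and hold it down

ROBOT

A 6-joint arm with a two-finger parallel gripper is mounted at the origin on the work surface; the furniture and walls round the work are solid. World frame = base frame: x ahead of the robot, y to its left, z up, the work surface at z = 0. Lengths are in m, angles in rad, forces in N, time in s.
With the tool pointing down it reaches from about 0.325 to 0.775 m from the base axis. Payload 5.5 kg.
Tool frame: the origin (TCP) lies midway between the tips of the shut fingers; the grasp point (between the pads) lies behind it (arm.hold_point_z is the z of the grasp point in the tool frame, in m); z points along the fingers, y is the line along which they close (so a half turn about z gives the same grasp; the last joint's range is limited). The gripper opens to 88 mm and grips with 3 to 60 N. Pads are 20 mm wide; open, the fingers measure 115 mm over their backs; the gripper's body (75 mm by 178 mm) begins 61 mm behind the grasp point.
Start: joints at [-1.314, 0.091, 1.231, -0, 1.82, -0.057], TCP at [0.185, -0.571, 0.223] pointing down, gripper open.
Joint ranges: [-2.87, 2.87], [-0.86, 2.18], [0.17, 2.46], [-1.51, 4.65], [0.06, 2.69], [-2.65, 2.65]. Speed limits (rad/s): [2.57, 2.57, 3.01, 3.14, 3.14, 3.14].

INTERFACE

Orientations are given as a unit quaternion [x, y, z, w].
In Python, from rig import arm gives the robot as it stands.
- The arm moves only by the shell command python3 -m pendant 'ROWS'. ROWS is JSON, a list of rows, each an object of numbers: "tx", "ty", "tz": the shift along the tool's x, y, z as a fraction of full scale; "wx", "wy", "wz": the turn, a rotation vector about the tool's x, y, z as a fraction of full scale; "hand": the opening, from 0 (shut) to 1 (fully open). In form: [{"tx": .., "ty": .., "tz": .., "wx": .., "wy": .., "wz": .., "hand": ..}, ...]. A call has 1 to 10 rows; each row is the pose to reach, as a shift and turn from the pose commanded when the call began, along the tool's axes at that moment; what a row does not reach only later rows make up. Full scale, the value 1, is 500 mm for a shift and 2 rad for a turn. A row lasts 1/12 s, in which the tool goes at most 41.7 mm and 7.16 degrees, less where a joint would pass 70% of its speed; a pose out of reach is approached as far as the arm can. A call with a number of a shift or a turn outside -1 to 1 is refused whole. A call with a gripper value outside its range is refused whole. The fingers move at their own pace and stop on an object; the grip force is fixed at half the most. Time passes only in rows, so rows that repeat a pose let the fingers close. It gives the time, the measured TCP pose, the force, the opening and the grip force at its end, in the units of the state.
- arm.read_state(): the state, without advancing time (a new reading comes with each control period).
- arm.read_camera(name): name is "side" or "top" or "wrist"; returns a dict with "frame" (480x640x3 uint8, red, green, blue), "z_map" (480x640 float32, m along the optical axis (not along the pixel's ray), 0 where there is no reading), "camera_matrix" (3x3 intrinsics, pixels), "dist" ([k1, k2, p1, p2, k3] as OpenCV has them; the pictures are not rectified), "rvec" (rotation vector, rad) and "tvec" (3), from world to camera coordinates, as OpenCV has them. Camera axes: x right, y down, z forward; pixel columns grow to the right and rows downward; lengths in m; the calibration is good to about 2 mm. A picture is of the moment at which its call begins.
- arm.sign_off(): hands the job in; it is judged then, once.
Trained networks look in the newest picture that a camera, given by its name, has taken for a name from the list of things; names that differ only in an ending like _2 or _b are one class to them, and where a whole thing is asked for, a point or a joint stands for the part that bears it (a point fixed in the world has none). Each returns a list of dicts, best first, with "confidence" (0 to 1); they miss things now and then, are a little off and sometimes report something else, mostly with a low value. They report only what shows in the picture. A call takes as long as a camera call.
- arm.recognise(camera, query): "bbox" ([left, top, right, bottom] in pixels, round what is visible of it).
- arm.masks_of(camera, query): "pixels" (480x640 bool, what is visible of it) and "bbox" ([left, top, right, bottom] in pixels, round what is visible of it).
The state is a dict: "time": time; "joint_positions": joint angles; "qvel": joint speeds; "joint_torque": joint torques, N m; "tool_pos": TCP position; "eef_rot": TCP orientation; "ft_force": force on the tool from outside, world axes, zero at the start; "wrist_torque": the same for the moment, N m; "grip_width": finger opening in m; "gripper_force": force on a finger pad.
Only numpy, scipy, OpenCV 4.12 (cv2) and the standard library are available. Lean on these libraries where they do the work, as an engineer would, in place of code of your own. Each camera call takes 0.05 s, during which the arm holds its last target. There are 200 camera calls.

TASK

A cloth-covered book board lies in the drilling jig, ready for its lacing holes. First clear the marker that was left lying on the board: stand it upright in the white tool mug and let go of it. Then take the aluminium guide plate by its bar, lay it level along the jig's steel fence with its capped end resting on top of the locating pin, the bore a centimetre or so to one side of it, and slide it along the fence until the pin, hidden under the plate, finds the bore and the plate drops on; press the plate fully down against the sprung bed and finish while still holding it down there, since the next worker drills through it. Do not knock the mug over.

Things in the scene. Friction and masses are not known exactly. Their poses are not given: they have to be found in the camera images.
- jig: Drilling jig fixed to the table: wooden base 126 x 220 mm, top at z = 18 mm. Origin on the table under its centre; x across to the fence (away from the robot), y along its length, z up. Three rests (the pin's shoulder; 14 mm buttons at x = +-30, y = +85 mm) end at z = 26 mm. The plate seated on the pin has the jig's x, y and yaw
- fence_face (a point): Middle of the top edge of the fence's guiding face: a straight steel bar 200 mm long along the jig's y, 12 mm thick, face at jig x = +45.5 mm, top at z = 43 mm. A seated plate leaves a 0.5 mm gap to it
- pin_tip (a point): Centre of the top of the steel locating pin, at jig x = 0, y = -75, z = 38 mm; 12 mm in diameter with a 3 mm bevelled nose, on a 25 mm wide dark shoulder whose top is at z = 26 mm
- bed (a joint): Travel (m) of the sprung bed in the jig, which carries the blue board (84 x 122 mm, centre at jig x = -4, y = +6, top at z = 31 mm): 0 = up, grows as pressed, 0.005 = fully down. About 6 N starts it, 12 N fully down (plate weight included); it does not sink under the plate's weight alone and springs back if let go
- guide_plate: Aluminium plate 90 (x) x 194 (y) x 14 (z) mm, 0.3 to 0.45 kg, loose, flat on the table. Origin: centre of its underside; z up. Five brass bushes, 2 mm proud, run along its +x side, which goes to the fence. Underside above the table: 38 mm riding on the pin, 31 mm dropped on (lying on the board), 26 mm fully down
- bore_mouth (a point): Centre of the bore's mouth in the plate's underside, at plate x = 0, y = -75, z = 0 mm; goes over the pin. Bore 15 mm wide, 14 mm deep, closed above by a dark round cap 27 mm wide, 3.5 mm high
- bar_grip (a point): Centre of the dark wooden bar on the plate, 37 mm above the underside, over the plate's centre. The bar is flat-sided, 18 mm wide (plate x, pinch it across this), 112 mm long (plate y), from 26 to 48 mm above the underside, on two posts 90 mm apart
- marker: White felt marker with black cap, 150 mm long, 19 mm thick, 18 g, loose, lying on the blue board roughly along the jig's length, its ends overhanging the board. Origin: middle of its length, on its underside as it lies (its axis is 9 mm above, along its z); long axis = its y
- mug: White mug, loose, 94 mm high, 82 mm wide, 0.35 kg; inside about 68 mm wide, floor 7 mm above the table. Origin on the table; bowl centre at x = 0, y = +19 mm, handle to its -y, z up. A pencil and a round brush, fixed in it, lean on the wall at its -x side (on the far side from the robot) and reach 0.21 m above the table
- mug_mouth (a point): Centre of the mug's mouth, in the plane of the rim, 94 mm above its foot

How it is judged:
On the way, in this order (a step that is already met when the one before it is completed fails the run):
1. the marker stands in the mug and is let go (horizontal distance between marker and mug_mouth below 0.05 m and z of marker in the frame of mug between 0.05 and 0.11 m and (angle between marker's own y axis and vertical below 0.7 rad or angle between marker's own y axis and vertical above 2.44 rad) and contact force between the fingers and marker below 0.1 N), for 0.3 s.
2. the guide plate, level, rests on the jig on top of the pin (not yet on it), the bore 4 to 60 mm from the pin (contact force between guide_plate and jig above 0.3 N and angle between guide_plate's own z axis and vertical below 0.08 rad and horizontal distance between bore_mouth and pin_tip between 0.004 and 0.06 m and z of bore_mouth in the frame of jig between 0.034 and 0.043 m), for 0.06 s.
3. the plate has dropped over the pin, along the fence (horizontal distance between bore_mouth and pin_tip below 0.003 m and y of bar_grip in the frame of jig above -0.02 m and angle between the y axis of guide_plate and the y axis of jig, either way round below 0.05 rad and angle between guide_plate's own z axis and vertical below 0.08 rad and z of bore_mouth in the frame of jig below 0.0335 m), for 0.1 s.
At the end, for the whole second after the job is handed in: Fingers still hold the plate down: bed at least 3.5 of 5 mm down, bore within 3 mm of the pin, mouth at most 2.5 mm above the shoulder, level within 0.08, along the fence within 0.05 rad, at rest; marker let go in the upright mug, under 40 deg from upright, middle within 50 mm of its axis (all of step 1 and angle between mug's own z axis and vertical below 0.15 rad and horizontal distance between bore_mouth and pin_tip below 0.003 m and y of bar_grip in the frame of jig above -0.02 m and angle between the y axis of guide_plate and the y axis of jig, either way round below 0.05 rad and angle between guide_plate's own z axis and vertical below 0.08 rad and z of bore_mouth in the frame of jig below 0.0285 m and value of joint bed above 0.0035 m and contact force between the fingers and guide_plate above 1 N and linear speed of guide_plate below 0.02 m/s); the arm keeps its last pose, push and grip.
It fails at once if the mug is knocked over (angle between mug's own z axis and vertical above 0.6 rad).
It also fails if it takes over 59 s, if anything falls off the work surface, if the arm or the gripper's body presses on something with over 40 N, if the wrist force passes 120 N, or if a joint passes its speed limit or range.

## Working session

There is one attempt and no reset: what is moved stays moved. The work goes in short steps, Python scripts to look and compute and a shell command to move; the robot and the scene stay as the last step left them, time stands still between calls to the robot, and variables do not carry over. Pictures are saved under pics/ and viewed, at most 10 in all, crops included, and the job is handed in when it is done.

```bash
ls; mkdir -p pics
cat > h.py <<'E'
import numpy as np, cv2
from rig import arm
from scipy.spatial.transform import Rotation as R
def cloud(c):
    z=c["z_map"].astype(float); h,w=z.shape
    u,v=np.meshgrid(np.arange(w),np.arange(h))
    p=cv2.undistortPoints(np.stack([u,v],-1).reshape(-1,1,2).astype(np.float64),c["camera_matrix"],np.array(c["dist"])).reshape(h,w,2)
    P=np.dstack([p*z[...,None],z]); Rm=cv2.Rodrigues(np.array(c["rvec"]))[0]
    W=(P-np.array(c["tvec"]).reshape(3))@Rm
    W[z<=0]=np.nan
    return W
def save(c,n): cv2.imwrite(f"pics/{n}.png",c["frame"][...,::-1])
E
python3 - <<'E'
from h import *
s=arm.read_state(); print({k:np.round(v,3) for k,v in s.items()}, arm.hold_point_z)
for cam in ["top","side"]:
    c=arm.read_camera(cam); save(c,cam+"0"); W=cloud(c)
    np.savez(cam+"0.npz",W=W,f=c["frame"])
    for q in ["jig","guide_plate","marker","mug","bar_grip"]:
        for m in arm.masks_of(cam,q)[:2]:
            P=W[m["pixels"]]; P=P[~np.isnan(P[:,0])]
            print(cam,q,round(m["confidence"],2),np.round(m["bbox"]),len(P),np.round(np.percentile(P,[2,50,98],axis=0),3).tolist() if len(P) else None)
E
```

```text
pics
{'time': np.float64(0.0), 'joint_positions': array([-1.314,  0.092,  1.232,  0.   ,  1.82 , -0.057]), 'qvel': array([ 0.   ,  0.   , -0.001, -0.002,  0.002, -0.   ]), 'joint_torque': array([-1.0000e-03, -4.4646e+01, -4.0644e+01,  7.0000e-02,  2.9000e-02,
       -0.0000e+00]), 'tool_pos': array([ 0.185, -0.57 ,  0.222]), 'eef_rot': array([ 0.988,  0.156, -0.   , -0.001]), 'ft_force': array([-0.635,  0.62 ,  0.099]), 'wrist_torque': array([ 0.083, -0.003, -0.009]), 'gripper_force': np.float64(0.0), 'grip_width': np.float64(0.088)} -0.0187
top jig 0.88 [359. 228. 454. 288.] 4183 [[0.448, -0.195, 0.01], [0.512, -0.088, 0.024], [0.571, 0.018, 0.045]]
top guide_plate 0.74 [271. 199. 323. 280.] 2932 [[0.463, 0.124, 0.005], [0.554, 0.18, 0.014], [0.649, 0.237, 0.051]]
top marker 0.64 [373. 255. 430. 274.] 405 [[0.474, -0.141, 0.034], [0.498, -0.071, 0.047], [0.521, -0.006, 0.055]]
top mug 0.92 [154. 263. 207. 295.] 952 [[0.417, 0.398, 0.007], [0.461, 0.438, 0.064], [0.494, 0.496, 0.183]]
top bar_grip 0.72 [270. 198. 322. 283.] 2902 [[0.463, 0.125, 0.007], [0.553, 0.18, 0.015], [0.648, 0.236, 0.051]]
side jig 0.66 [330. 211. 396. 262.] 2005 [[0.444, -0.194, -0.001], [0.506, -0.038, 0.022], [0.57, 0.025, 0.043]]
side guide_plate 0.8 [248. 260. 342. 297.] 2140 [[0.461, 0.128, 0.0], [0.54, 0.193, 0.013], [0.648, 0.245, 0.047]]
side marker 0.72 [360. 216. 375. 246.] 215 [[0.474, -0.134, 0.03], [0.494, -0.06, 0.045], [0.521, 0.001, 0.049]]
side mug 0.6 [226. 241. 290. 364.] 3635 [[0.417, 0.4, 0.012], [0.457, 0.455, 0.07], [0.495, 0.511, 0.186]]
```

Run:
```python
import cv2,numpy as np
t=cv2.imread("pics/top0.png")[180:310,130:480]; s=cv2.imread("pics/side0.png")[190:380,200:440]
t=cv2.resize(t,(800,297),interpolation=cv2.INTER_CUBIC); s=cv2.resize(s,(379,300),interpolation=cv2.INTER_CUBIC)
o=np.zeros((600,800,3),np.uint8);o[:297]=t;o[300:,:379]=s; cv2.imwrite("pics/comp0.png",o)
```

```text
(no output)
```

View pics/comp0.png

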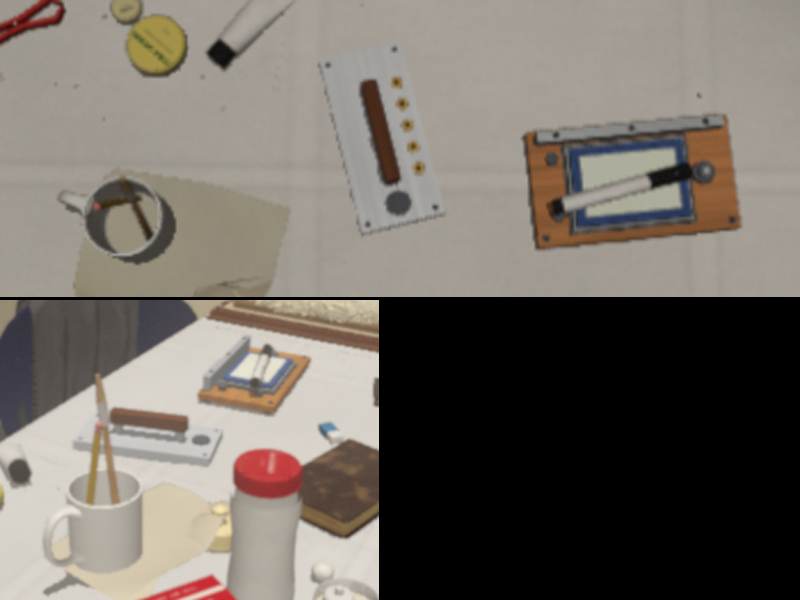

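Run:
```python
from h import *
d=np.load("top0.npz"); W=d["W"]; Z=W[...,2]
def box(x0,x1,y0,y1,z0,z1):
    m=(W[...,0]>x0)&(W[...,0]<x1)&(W[...,1]>y0)&(W[...,1]<y1)&(Z>z0)&(Z<z1); return W[m]
def rect(P,n):
    r=cv2.minAreaRect((P[:,:2]*1000).astype(np.float32)); print(n,len(P),np.round(r[0],1),np.round(r[1],1),round(r[2],2),"zmed",round(np.median(P[:,2])*1000,1))
J=(0.42,0.60,-0.22,0.04)
rect(box(*J,0.010,0.060),"jig"); rect(box(*J,0.012,0.022),"base"); 
F=box(0.53,0.60,-0.22,0.04,0.038,0.050); rect(F,"fence")
vx=cv2.fitLine(F[:,:2].astype(np.float32),cv2.DIST_HUBER,0,.01,.01).ravel(); print("fence line",vx, np.degrees(np.arctan2(-vx[0],vx[1])))
P=(0.44,0.67,0.10,0.26)
rect(box(*P,0.008,0.022),"plate"); B=box(*P,0.035,0.06); rect(B,"bar")
m=arm.masks_of("top","marker")[0]["pixels"]; M=W[m]; M=M[(M[:,2]>0.040)&(M[:,2]<0.06)]; rect(M,"marker"); print(np.median(M,0),np.percentile(M[:,2],[5,50,95]))
v=cv2.fitLine(M[:,:2].astype(np.float32),cv2.DIST_HUBER,0,.01,.01).ravel(); print(v,np.degrees(np.arctan2(-v[0],v[1])))
pin=box(*J,0.030,0.0385)
for n in ["pin_tip","bore_mouth","mug_mouth","fence_face"]:
    for r in arm.recognise("top",n)[:1]: print(n,r)
G=box(0.38,0.53,0.36,0.54,0.086,0.10); rect(G,"rim")
print(np.round(cv2.minEnclosingCircle((G[:,:2]*1000).astype(np.float32)),1) if 0 else cv2.minEnclosingCircle((G[:,:2]*1000).astype(np.float32)))
S=np.load("side0.npz")["W"]
for n,X in(("top",W),("side",S)):
    m=(X[...,0]>.36)&(X[...,0]<.6)&(X[...,1]>.36)&(X[...,1]<.56)&(X[...,2]>.105); print(n,np.round(X[m][::12],3).tolist())
    # tall things in workspace
    m=(X[...,0]>.15)&(X[...,0]<.85)&(X[...,1]>-.5)&(X[...,1]<.75)&(X[...,2]>.06)
    H,_,_=np.histogram2d(X[m][:,0],X[m][:,1],bins=[np.arange(.15,.86,.05),np.arange(-.5,.76,.05)])
    for i,j in zip(*np.where(H>8)): 
        mm=X[m]; k=(np.floor((mm[:,0]-.15)/.05)==i)&(np.floor((mm[:,1]+.5)/.05)==j); print((round(.175+.05*i,3),round(-.475+.05*j,3)),int(H[i,j]),round(mm[k][:,2].max(),3) if k.any() else "",end="; ")
    print()
```

```text
jig 4509 [506.3 -83.6] [135.9 234. ] 6.17 zmed 26.9
base 1681 [512.1 -88.9] [125.5 221.9] 6.03 zmed 17.5
fence 390 [549.6 -85.4] [ 39.3 199.8] 6.13 zmed 42.5
fence line [ 0.10796569 -0.99415463  0.5616521  -0.08230288] -173.80193
plate 2454 [558.2 176.6] [223.8 153.5] 2.57 zmed 14.1
bar 348 [556.5 180.4] [111.8  18.1] 14.82 zmed 47.0
marker 381 [498.3 -72.9] [ 17.3 149. ] 17.23 zmed 46.9
[ 0.49829471 -0.07053409  0.04693281] [0.04149128 0.04693281 0.05335327]
[ 0.2842517  -0.9587497   0.49770287 -0.07144386] -163.48587
pin_tip {'bbox': [359.7, 231.9, 454.5, 289.4], 'confidence': 0.83}
bore_mouth {'bbox': [268.5, 197.3, 322.0, 283.4], 'confidence': 0.63}
mug_mouth {'bbox': [269.1, 196.5, 323.2, 281.7], 'confidence': 0.24}
fence_face {'bbox': [361.7, 227.9, 452.7, 290.3], 'confidence': 0.83}
rim 247 [459.6 440.7] [90.2 83. ] 32.01 zmed 92.2
((457.93023681640625, 449.6781311035156), 53.269432067871094)
top [[0.481, 0.413, 0.213], [0.474, 0.416, 0.201], [0.471, 0.41, 0.193], [0.467, 0.414, 0.177], [0.471, 0.438, 0.109], [0.466, 0.44, 0.13], [0.46, 0.441, 0.155], [0.456, 0.442, 0.168], [0
[... 7960 characters left out ...]
.083; (np.float64(0.575), np.float64(-0.325)) 20 0.087; (np.float64(0.575), np.float64(0.625)) 22 0.105; (np.float64(0.575), np.float64(0.675)) 630 0.109; (np.float64(0.575), np.float64(0.725)) 881 0.109; (np.float64(0.625), np.float64(-0.475)) 70 0.08; (np.float64(0.625), np.float64(-0.425)) 65 0.08; (np.float64(0.625), np.float64(-0.375)) 108 0.081; (np.float64(0.625), np.float64(-0.325)) 13 0.087; (np.float64(0.625), np.float64(0.675)) 192 0.106; (np.float64(0.625), np.float64(0.725)) 477 0.107; (np.float64(0.675), np.float64(-0.475)) 23 0.08; (np.float64(0.675), np.float64(-0.425)) 63 0.08; (np.float64(0.675), np.float64(-0.375)) 37 0.076; (np.float64(0.675), np.float64(-0.325)) 9 0.087;
```

```bash
cat >> h.py <<'E'
from scipy.optimize import least_squares
def down(az):  # tool down, tool x at azimuth az (deg)
    a=np.radians(az); x=np.array([np.cos(a),np.sin(a),0]); z=np.array([0,0,-1.]); return R.from_matrix(np.stack([x,np.cross(z,x),z],1))
def plan(pos,rot,n="",cur=None):
    s=arm.read_state(); p,q=(np.array(s["tool_pos"]),R.from_quat(s["eef_rot"])) if cur is None else cur
    t=q.inv().apply(np.array(pos)-p); w=(q.inv()*rot).as_rotvec()
    print(n,"t",np.round(t/.5,4),"w",np.round(w/2,4),"rows>=",round(max(np.linalg.norm(t)/.0417,np.degrees(np.linalg.norm(w))/7.16),1))
def st():
    s=arm.read_state(); print("t",round(float(s["time"]),2),"p",np.round(s["tool_pos"],4),"xaz",round(float(np.degrees(np.arctan2(*R.from_quat(s["eef_rot"]).as_matrix()[[1,0],0]))),2),"F",np.round(s["ft_force"],2),"w",round(float(s["grip_width"]),4),"gf",round(float(s["gripper_force"]),1),"q",np.round(s["joint_positions"],2))
E
python3 - <<'E'
from h import *
for n in("top","side"):
    W=np.load(n+"0.npz")["W"]
    m=(abs(W[...,0]-.457)<.06)&(abs(W[...,1]-.44)<.062)&(W[...,2]>.086)&(W[...,2]<.1); G=W[m][:,:2]
    f=least_squares(lambda p:np.hypot(*(G-p[:2]).T)-.0375,[.457,.437],loss="soft_l1",f_scale=.002); r=np.hypot(*(G-f.x).T)
    print(n,len(G),f.x,np.percentile(r,[5,25,50,75,95]))
plan([.482,-.018,.15],down(106.5))
plan([.482,-.018,.034],down(106.5))
E
```

```text
top 247 [0.45630903 0.43990175] [0.02179    0.03779964 0.0397138  0.04175945 0.05318443]
side 496 [0.45550653 0.44154027] [0.01662    0.03708197 0.03840302 0.04009608 0.04396963]
 t [ 0.9058 -0.8682  0.1453] w [-0.     -0.     -0.7725] rows>= 15.1
 t [ 0.9058 -0.8682  0.3773] w [-0.     -0.     -0.7725] rows>= 15.7
```

```bash
python3 -m pendant '[{"tx":0.45,"ty":-0.43,"tz":0.07,"wz":-0.4,"hand":0.7},{"tx":0.9058,"ty":-0.8682,"tz":0.1453,"wz":-0.7725,"hand":0.7},{"tx":0.9058,"ty":-0.8682,"tz":0.1453,"wz":-0.7725,"hand":0.7},{"tx":0.9058,"ty":-0.8682,"tz":0.1453,"wz":-0.7725,"hand":0.7},{"tx":0.9058,"ty":-0.8682,"tz":0.1453,"wz":-0.7725,"hand":0.7},{"tx":0.9058,"ty":-0.8682,"tz":0.1453,"wz":-0.7725,"hand":0.7},{"tx":0.9058,"ty":-0.8682,"tz":0.1453,"wz":-0.7725,"hand":0.7},{"tx":0.9058,"ty":-0.8682,"tz":0.1453,"wz":-0.7725,"hand":0.7},{"tx":0.9058,"ty":-0.8682,"tz":0.1453,"wz":-0.7725,"hand":0.7},{"tx":0.9058,"ty":-0.8682,"tz":0.1453,"wz":-0.7725,"hand":0.7}]'; python3 -c "
from h import *
st(); plan([.482,-.018,.15],down(106.5))"
```

```text
t 0.85 p [ 0.1852 -0.5707  0.2227] xaz 17.98 F [-0.44  0.77  0.14] w 0.0882 gf 0.0 q [-1.31  0.09  1.23 -0.    1.82 -0.06]
 t [ 0.9058 -0.8682  0.1453] w [-0.     -0.     -0.7725] rows>= 15.1invalid input
```

```bash
python3 -m pendant '[{"tx":0.45,"ty":-0.43,"tz":0.07,"wx":0,"wy":0,"wz":-0.38,"hand":0.7},{"tx":0.91,"ty":-0.87,"tz":0.145,"wx":0,"wy":0,"wz":-0.77,"hand":0.7},{"tx":0.91,"ty":-0.87,"tz":0.145,"wx":0,"wy":0,"wz":-0.77,"hand":0.7},{"tx":0.91,"ty":-0.87,"tz":0.145,"wx":0,"wy":0,"wz":-0.77,"hand":0.7},{"tx":0.91,"ty":-0.87,"tz":0.145,"wx":0,"wy":0,"wz":-0.77,"hand":0.7},{"tx":0.91,"ty":-0.87,"tz":0.145,"wx":0,"wy":0,"wz":-0.77,"hand":0.7},{"tx":0.91,"ty":-0.87,"tz":0.145,"wx":0,"wy":0,"wz":-0.77,"hand":0.7},{"tx":0.91,"ty":-0.87,"tz":0.145,"wx":0,"wy":0,"wz":-0.77,"hand":0.7},{"tx":0.91,"ty":-0.87,"tz":0.145,"wx":0,"wy":0,"wz":-0.77,"hand":0.7},{"tx":0.91,"ty":-0.87,"tz":0.145,"wx":0,"wy":0,"wz":-0.77,"hand":0.7}]'; python3 -c "
from h import *
st(); plan([.482,-.018,.15],down(106.5))"
```

```text
time: 1.68
tool_pos: [0.382, -0.2044, 0.1751]
eef_rot: [0.708, 0.707, 0.0, 0.001]
ft_force: [0.7, -0.3, -0.0]
grip_width: 0.0614
gripper_force: 0.0
t 1.68 p [ 0.382  -0.2044  0.1751] xaz 89.93 F [ 0.7  -0.3  -0.03] w 0.0614 gf 0.0 q [-0.57 -0.37  1.73 -0.    1.78 -0.57]
 t [0.3732 0.1996 0.0502] w [ 0.0004  0.0004 -0.1446] rows>= 5.1
```

```bash
python3 -m pendant '[{"tx":0.373,"ty":0.2,"tz":0.05,"wx":0,"wy":0,"wz":-0.145,"hand":0.7},{"tx":0.373,"ty":0.2,"tz":0.05,"wx":0,"wy":0,"wz":-0.145,"hand":0.7},{"tx":0.373,"ty":0.2,"tz":0.05,"wx":0,"wy":0,"wz":-0.145,"hand":0.7},{"tx":0.373,"ty":0.2,"tz":0.05,"wx":0,"wy":0,"wz":-0.145,"hand":0.7},{"tx":0.373,"ty":0.2,"tz":0.05,"wx":0,"wy":0,"wz":-0.145,"hand":0.7},{"tx":0.373,"ty":0.2,"tz":0.05,"wx":0,"wy":0,"wz":-0.145,"hand":0.7},{"tx":0.373,"ty":0.2,"tz":0.05,"wx":0,"wy":0,"wz":-0.145,"hand":0.7}]'; python3 -c "
from h import *
st(); c=arm.read_camera('wrist'); save(c,'w1'); W=cloud(c); np.savez('w1.npz',W=W)
for m in arm.masks_of('wrist','marker')[:1]:
    M=W[m['pixels']]; M=M[(M[:,2]>.041)&(M[:,2]<.06)]; print(m['confidence'],len(M),m['bbox'])
    r=cv2.minAreaRect((M[:,:2]*1000).astype(np.float32)); print(r)
    v=cv2.fitLine(M[:,:2].astype(np.float32),cv2.DIST_HUBER,0,.01,.01).ravel(); print(v,np.degrees(np.arctan2(v[1],v[0])),np.percentile(M[:,2],[5,50,95]))
"
```

```text
time: 2.27
tool_pos: [0.483, -0.0184, 0.1493]
eef_rot: [0.599, 0.801, -0.0, -0.001]
ft_force: [0.5, -1.2, -0.3]
grip_width: 0.0615
gripper_force: 0.0
t 2.27 p [ 0.483  -0.0184  0.1493] xaz 106.47 F [ 0.46 -1.22 -0.28] w 0.0615 gf 0.0 q [-0.11 -0.23  1.66  0.    1.71 -0.4 ]
0.84 4088 [310.2, 212.8, 339.9, 387.7]
((496.81597900390625, -65.94129943847656), (17.822349548339844, 135.09848022460938), 16.10441017150879)
[ 0.27877834 -0.96035546  0.49538696 -0.06111183] -73.81269 [0.04381444 0.04833643 0.05058736]
```

View pics/w1.png

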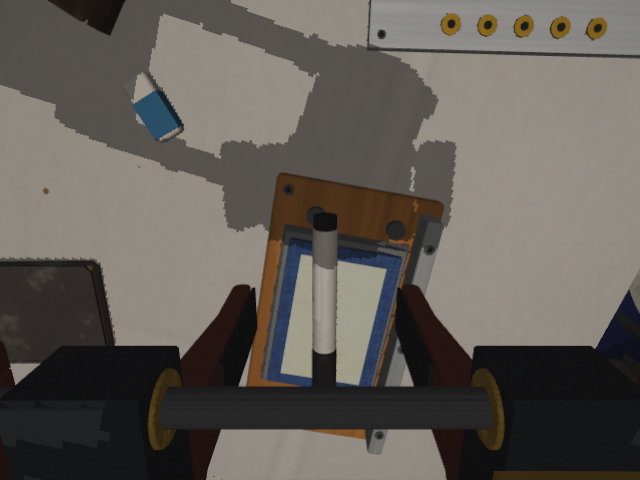

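```bash
python3 -m pendant '[{"tx":0,"ty":0,"tz":0.08,"wx":0,"wy":0,"wz":0,"hand":0.6},{"tx":0,"ty":0,"tz":0.16,"wx":0,"wy":0,"wz":0,"hand":0.6},{"tx":0,"ty":0,"tz":0.21,"wx":0,"wy":0,"wz":0,"hand":0.5},{"tx":0,"ty":0,"tz":0.23,"wx":0,"wy":0,"wz":0,"hand":0.5},{"tx":0,"ty":0,"tz":0.23,"wx":0,"wy":0,"wz":0,"hand":0.4},{"tx":0,"ty":0,"tz":0.23,"wx":0,"wy":0,"wz":0,"hand":0},{"tx":0,"ty":0,"tz":0.23,"wx":0,"wy":0,"wz":0,"hand":0},{"tx":0,"ty":0,"tz":0.23,"wx":0,"wy":0,"wz":0,"hand":0},{"tx":0,"ty":0,"tz":0.23,"wx":0,"wy":0,"wz":0,"hand":0},{"tx":0,"ty":0,"tz":0.23,"wx":0,"wy":0,"wz":0,"hand":0}]'; python3 -c "
from h import *
st(); s=arm.read_state()
plan([.445,.430,.30],down(44),'up')
"
```

```text
time: 3.2
tool_pos: [0.484, -0.0208, 0.0369]
eef_rot: [0.6, 0.8, 0.001, 0.002]
ft_force: [0.1, -0.9, 4.9]
grip_width: 0.0168
gripper_force: 30.0
t 3.2 p [ 0.484  -0.0208  0.0369] xaz 106.22 F [ 0.09 -0.88  4.89] w 0.0168 gf 30.0 q [-0.11 -0.18  1.83 -0.    1.49 -0.4 ]
up t [ 0.8866  0.1784 -0.527 ] w [ 1.800e-03 -1.000e-04  5.429e-01] rows>= 12.6
```

```bash
python3 -m pendant '[{"tx":0,"ty":0,"tz":-0.01,"wx":0,"wy":0,"wz":0,"hand":0.4},{"tx":0,"ty":0,"tz":-0.01,"wx":0,"wy":0,"wz":0,"hand":0.4},{"tx":0.01,"ty":0,"tz":0,"wx":0,"wy":0,"wz":0,"hand":0.4},{"tx":0.01,"ty":0,"tz":0.01,"wx":0,"wy":0,"wz":0,"hand":0.4},{"tx":0.01,"ty":0,"tz":0.01,"wx":0,"wy":0,"wz":0,"hand":0.4}]'; python3 -c "
from h import *
st(); c=arm.read_camera('wrist'); save(c,'w2'); W=cloud(c)
for m in arm.masks_of('wrist','marker')[:1]:
    M=W[m['pixels']]; M=M[(M[:,2]>.036)&(M[:,2]<.07)]; print(m['confidence'],len(M),m['bbox'])
    v=cv2.fitLine(M[:,:2].astype(np.float32),cv2.DIST_HUBER,0,.01,.01).ravel(); print(v,np.degrees(np.arctan2(v[1],v[0])),np.percentile(M[:,2],[5,50,95]))
"
```

```text
time: 3.62
tool_pos: [0.4816, -0.0149, 0.0296]
eef_rot: [0.6, 0.8, 0.001, 0.0]
ft_force: [0.5, 1.3, 7.3]
grip_width: 0.0351
gripper_force: 3.7
t 3.62 p [ 0.4816 -0.0149  0.0296] xaz 106.26 F [0.5  1.3  7.31] w 0.0351 gf 3.7 q [-0.1  -0.18  1.84  0.    1.48 -0.39]
0.67 5992 [301.3, 278.9, 347.4, 480.0]
[ 0.26951727 -0.9629955   0.48898065 -0.03678223] -74.36445 [0.04134483 0.04692082 0.04876238]
```

View pics/w2.png

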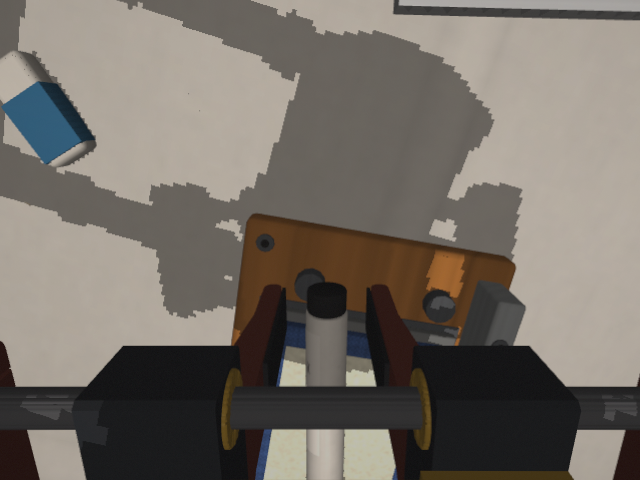

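```bash
python3 -m pendant '[{"tx":0.004,"ty":0,"tz":-0.001,"wx":0,"wy":0,"wz":0,"hand":0},{"tx":0.004,"ty":0,"tz":-0.001,"wx":0,"wy":0,"wz":0,"hand":0},{"tx":0.004,"ty":0,"tz":-0.001,"wx":0,"wy":0,"wz":0,"hand":0},{"tx":0.004,"ty":0,"tz":-0.001,"wx":0,"wy":0,"wz":0,"hand":0}]'; python3 -c "
from h import *
st()"
```

```text
time: 4.05
tool_pos: [0.4802, -0.0136, 0.0301]
eef_rot: [0.6, 0.8, -0.0, -0.001]
ft_force: [-0.8, 1.6, 1.6]
grip_width: 0.0165
gripper_force: 31.7
t 4.05 p [ 0.4802 -0.0136  0.0301] xaz 106.22 F [-0.82  1.56  1.56] w 0.0165 gf 31.7 q [-0.1  -0.18  1.84 -0.    1.49 -0.38]
```

```bash
python3 -m pendant '[{"tx":0,"ty":0,"tz":-0.05,"wx":0,"wy":0,"wz":0,"hand":0},{"tx":0,"ty":0,"tz":-0.12,"wx":0,"wy":0,"wz":0,"hand":0},{"tx":0,"ty":0,"tz":-0.2,"wx":0,"wy":0,"wz":0,"hand":0},{"tx":0,"ty":0,"tz":-0.28,"wx":0,"wy":0,"wz":0,"hand":0},{"tx":0,"ty":0,"tz":-0.32,"wx":0,"wy":0,"wz":0,"hand":0},{"tx":0,"ty":0,"tz":-0.32,"wx":0,"wy":0,"wz":0,"hand":0}]'; python3 -c "
from h import *
st()
plan([.436,.20,.32],down(90)*R.from_rotvec([0,np.radians(40),0]),'via')
plan([.436,.464,.32],down(90)*R.from_rotvec([0,np.radians(80),0]),'above')
"
```

```text
time: 4.55
tool_pos: [0.4829, -0.0138, 0.196]
eef_rot: [0.6, 0.8, 0.002, 0.004]
ft_force: [0.1, 0.1, -0.3]
grip_width: 0.0166
gripper_force: 30.0
t 4.55 p [ 0.4829 -0.0138  0.196 ] xaz 106.23 F [ 0.1   0.11 -0.27] w 0.0166 gf 30.0 q [-0.1  -0.24  1.59  0.    1.78 -0.38]
via t [ 0.436   0.0316 -0.2491] w [-0.0452  0.3476  0.1374] rows>= 6.0
above t [ 0.9429  0.1792 -0.2493] w [-0.0952  0.694   0.1209] rows>= 11.9
```

```bash
python3 -m pendant '[{"tx":0.436,"ty":0.032,"tz":-0.249,"wx":-0.045,"wy":0.348,"wz":0.137,"hand":0},{"tx":0.436,"ty":0.032,"tz":-0.249,"wx":-0.045,"wy":0.348,"wz":0.137,"hand":0},{"tx":0.436,"ty":0.032,"tz":-0.249,"wx":-0.045,"wy":0.348,"wz":0.137,"hand":0},{"tx":0.436,"ty":0.032,"tz":-0.249,"wx":-0.045,"wy":0.348,"wz":0.137,"hand":0},{"tx":0.436,"ty":0.032,"tz":-0.249,"wx":-0.045,"wy":0.348,"wz":0.137,"hand":0},{"tx":0.436,"ty":0.032,"tz":-0.249,"wx":-0.045,"wy":0.348,"wz":0.137,"hand":0},{"tx":0.436,"ty":0.032,"tz":-0.249,"wx":-0.045,"wy":0.348,"wz":0.137,"hand":0},{"tx":0.436,"ty":0.032,"tz":-0.249,"wx":-0.045,"wy":0.348,"wz":0.137,"hand":0}]'; python3 -c "
from h import *
st()
plan([.436,.464,.32],down(90)*R.from_rotvec([0,np.radians(80),0]),'above')
"
```

```text
time: 5.22
tool_pos: [0.4351, 0.1999, 0.3133]
eef_rot: [0.665, 0.663, 0.238, -0.246]
ft_force: [0.5, 0.6, -0.7]
grip_width: 0.0166
gripper_force: 30.0
t 5.22 p [0.4351 0.1999 0.3133] xaz 89.54 F [ 0.53  0.59 -0.66] w 0.0166 gf 30.0 q [-0.13 -0.34  1.61  0.74  1.89  0.1 ]
above t [0.413  0.0021 0.3294] w [-0.003   0.3489 -0.0045] rows>= 6.3
```

```bash
python3 -m pendant '[{"tx":0.413,"ty":0.002,"tz":0.329,"wx":-0.003,"wy":0.349,"wz":-0.005,"hand":0},{"tx":0.413,"ty":0.002,"tz":0.329,"wx":-0.003,"wy":0.349,"wz":-0.005,"hand":0},{"tx":0.413,"ty":0.002,"tz":0.329,"wx":-0.003,"wy":0.349,"wz":-0.005,"hand":0},{"tx":0.413,"ty":0.002,"tz":0.329,"wx":-0.003,"wy":0.349,"wz":-0.005,"hand":0},{"tx":0.413,"ty":0.002,"tz":0.329,"wx":-0.003,"wy":0.349,"wz":-0.005,"hand":0},{"tx":0.413,"ty":0.002,"tz":0.329,"wx":-0.003,"wy":0.349,"wz":-0.005,"hand":0},{"tx":0.413,"ty":0.002,"tz":0.329,"wx":-0.003,"wy":0.349,"wz":-0.005,"hand":0},{"tx":0.413,"ty":0.002,"tz":0.329,"wx":-0.003,"wy":0.349,"wz":-0.005,"hand":0},{"tx":0.413,"ty":0.002,"tz":0.329,"wx":-0.003,"wy":0.349,"wz":-0.005,"hand":0}]'
python3 - <<'E'
from h import *
st()
cs=[]
for n in ("top","side"):
    c=arm.read_camera(n); W=cloud(c); np.savez(n+"3.npz",W=W); cs.append(c)
    M=arm.masks_of(n,"marker")
    for m in M[:1]:
        P=W[m["pixels"]]; P=P[(P[:,2]>.05)]; print(n,round(m["confidence"],2),np.round(m["bbox"]),len(P),np.round(np.percentile(P,[3,50,97],axis=0),3).tolist())
o=np.zeros((600,800,3),np.uint8)
o[:,:400]=cv2.resize(cs[0]["frame"][210:330,130:210],(400,600),interpolation=cv2.INTER_CUBIC)
o[:,400:]=cv2.resize(cs[1]["frame"][180:360,200:320],(400,600),interpolation=cv2.INTER_CUBIC)
cv2.imwrite("pics/c3.png",o[...,::-1])
E
```

```text
time: 5.97
tool_pos: [0.4357, 0.4643, 0.3196]
eef_rot: [0.541, 0.543, 0.454, -0.454]
ft_force: [-0.1, 1.0, 1.5]
grip_width: 0.017
gripper_force: 30.0
t 5.97 p [0.4357 0.4643 0.3196] xaz 90.38 F [-0.13  1.03  1.54] w 0.017 gf 30.0 q [ 0.19 -0.27  1.91  1.4   1.37 -0.04]
top 0.71 [143. 268. 165. 270.] 120 [[0.43, 0.441, 0.278], [0.437, 0.449, 0.324], [0.443, 0.463, 0.336]]
side 0.83 [261. 171. 284. 263.] 949 [[0.429, 0.435, 0.192], [0.434, 0.451, 0.263], [0.445, 0.464, 0.334]]
```

View pics/c3.png

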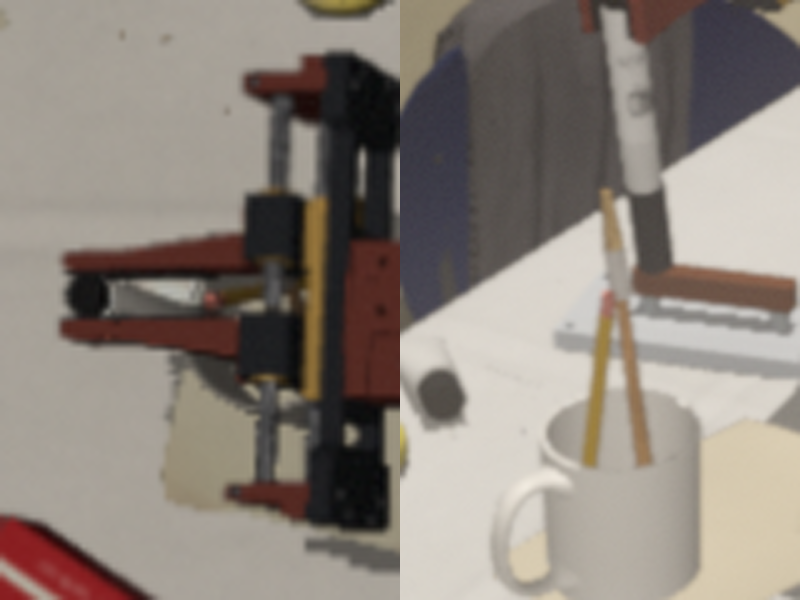

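```bash
python3 -m pendant '[{"tx":-0.05,"ty":0,"tz":0.011,"wx":0,"wy":0,"wz":0,"hand":0},{"tx":-0.1,"ty":0,"tz":0.022,"wx":0,"wy":0,"wz":0,"hand":0},{"tx":-0.15,"ty":0,"tz":0.033,"wx":0,"wy":0,"wz":0,"hand":0},{"tx":-0.19,"ty":0,"tz":0.042,"wx":0,"wy":0,"wz":0,"hand":0},{"tx":-0.22,"ty":0,"tz":0.048,"wx":0,"wy":0,"wz":0,"hand":0},{"tx":-0.248,"ty":0,"tz":0.054,"wx":0,"wy":0,"wz":0,"hand":0},{"tx":-0.248,"ty":0,"tz":0.054,"wx":0,"wy":0,"wz":0,"hand":0}]'
python3 - <<'E'
from h import *
st()
c=arm.read_camera("side"); save(c,"s4"); W=cloud(c)
for q in("marker","mug"):
    for m in arm.masks_of("side",q)[:1]:
        P=W[m["pixels"]]; P=P[(P[:,2]>.005)]; print(q,round(m["confidence"],2),np.round(m["bbox"]),len(P),np.round(np.percentile(P,[3,50,97],axis=0),3).tolist())
E
```

```text
time: 6.75
tool_pos: [0.4365, 0.468, 0.1918]
eef_rot: [0.543, 0.541, 0.454, -0.454]
ft_force: [0.0, 0.1, -1.0]
grip_width: 0.0167
gripper_force: 30.0
t 6.75 p [0.4365 0.468  0.1918] xaz 89.49 F [ 0.    0.11 -0.98] w 0.0167 gf 30.0 q [ 0.2  -0.12  2.02  1.47  1.32 -0.3 ]
mug 0.7 [227. 240. 291. 365.] 3084 [[0.417, 0.403, 0.013], [0.45, 0.465, 0.065], [0.493, 0.51, 0.149]]
```

```bash
python3 -m pendant '[{"tx":0,"ty":0,"tz":0,"wx":0,"wy":0,"wz":0,"hand":0.3},{"tx":0,"ty":0,"tz":0,"wx":0,"wy":0,"wz":0,"hand":0.3},{"tx":0,"ty":0,"tz":0,"wx":0,"wy":0,"wz":0,"hand":0.3},{"tx":0,"ty":0,"tz":0,"wx":0,"wy":0,"wz":0,"hand":0.3}]'
python3 - <<'E'
from h import *
st()
c=arm.read_camera("side"); save(c,"s5"); W=cloud(c)
for q in("marker","mug"):
    for m in arm.masks_of("side",q)[:1]:
        P=W[m["pixels"]]; P=P[(P[:,2]>.005)]; print(q,round(m["confidence"],2),np.round(m["bbox"]),len(P),np.round(np.percentile(P,[3,50,97],axis=0),3).tolist())
cv2.imwrite("pics/s5c.png",cv2.resize(c["frame"][180:380,190:340,::-1],(450,600),interpolation=cv2.INTER_CUBIC))
E
```

```text
time: 7.23
tool_pos: [0.4367, 0.4692, 0.1961]
eef_rot: [0.54, 0.542, 0.456, -0.454]
ft_force: [-0.3, -0.0, -0.5]
grip_width: 0.0264
gripper_force: 0.0
t 7.23 p [0.4367 0.4692 0.1961] xaz 91.19 F [-0.35 -0.02 -0.54] w 0.0264 gf 0.0 q [ 0.2  -0.12  2.02  1.47  1.32 -0.3 ]
marker 0.93 [261. 283. 276. 323.] 408 [[0.431, 0.449, 0.091], [0.436, 0.468, 0.126], [0.452, 0.474, 0.156]]
mug 0.69 [226. 240. 288. 366.] 3149 [[0.417, 0.401, 0.013], [0.452, 0.464, 0.067], [0.494, 0.51, 0.162]]
```

View pics/s5c.png

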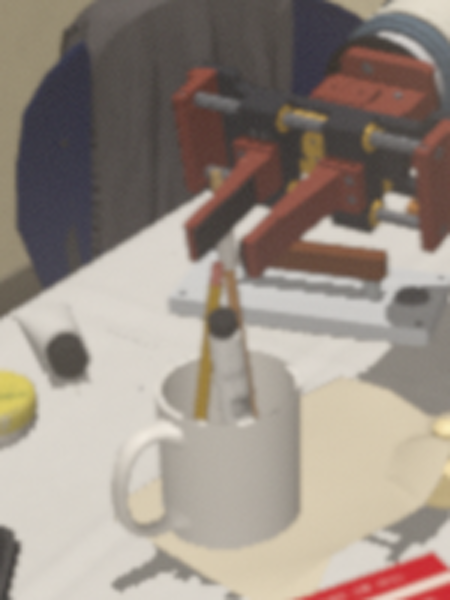

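```bash
python3 -m pendant '[{"tx":0.07,"ty":0,"tz":-0.012,"wx":0,"wy":0,"wz":0,"hand":0.3},{"tx":0.14,"ty":0,"tz":-0.024,"wx":0,"wy":0,"wz":0,"hand":0.3},{"tx":0.21,"ty":0,"tz":-0.037,"wx":0,"wy":0,"wz":0,"hand":0.3},{"tx":0.26,"ty":0,"tz":-0.045,"wx":0,"wy":0,"wz":0,"hand":0.3},{"tx":0.26,"ty":0,"tz":-0.045,"wx":0,"wy":0,"wz":0,"hand":0.3}]'
python3 - <<'E'
from h import *
st()
plan([.5565,.18,.22],down(14.8),'bar')
for m in arm.masks_of("side","marker")[:1]: print(m["confidence"],m["bbox"])
E
```

```text
time: 7.8
tool_pos: [0.4366, 0.4697, 0.3358]
eef_rot: [0.537, 0.543, 0.459, -0.453]
ft_force: [0.2, -1.2, 0.4]
grip_width: 0.0262
gripper_force: 0.0
t 7.8 p [0.4366 0.4697 0.3358] xaz 94.22 F [ 0.22 -1.17  0.42] w 0.0262 gf 0.0 q [ 0.2  -0.28  1.89  1.41  1.36 -0.02]
bar t [-0.3285  0.2367 -0.532 ] w [-0.4514 -0.5949  0.5437] rows>= 14.8
0.93 [260.8, 282.6, 275.7, 323.1]
```

```bash
python3 -m pendant '[{"tx":-0.328,"ty":0.237,"tz":-0.532,"wx":-0.451,"wy":-0.595,"wz":0.544,"hand":0.5},{"tx":-0.328,"ty":0.237,"tz":-0.532,"wx":-0.451,"wy":-0.595,"wz":0.544,"hand":0.5},{"tx":-0.328,"ty":0.237,"tz":-0.532,"wx":-0.451,"wy":-0.595,"wz":0.544,"hand":0.5},{"tx":-0.328,"ty":0.237,"tz":-0.532,"wx":-0.451,"wy":-0.595,"wz":0.544,"hand":0.5},{"tx":-0.328,"ty":0.237,"tz":-0.532,"wx":-0.451,"wy":-0.595,"wz":0.544,"hand":0.5},{"tx":-0.328,"ty":0.237,"tz":-0.532,"wx":-0.451,"wy":-0.595,"wz":0.544,"hand":0.5},{"tx":-0.328,"ty":0.237,"tz":-0.532,"wx":-0.451,"wy":-0.595,"wz":0.544,"hand":0.5},{"tx":-0.328,"ty":0.237,"tz":-0.532,"wx":-0.451,"wy":-0.595,"wz":0.544,"hand":0.5},{"tx":-0.328,"ty":0.237,"tz":-0.532,"wx":-0.451,"wy":-0.595,"wz":0.544,"hand":0.5},{"tx":-0.328,"ty":0.237,"tz":-0.532,"wx":-0.451,"wy":-0.595,"wz":0.544,"hand":0.5}]'; python3 -c "
from h import *
st()
plan([.5565,.18,.16],down(14.8),'bar')
"
```

```text
time: 8.68
tool_pos: [0.5554, 0.176, 0.2086]
eef_rot: [0.929, 0.29, 0.161, -0.165]
ft_force: [1.2, 1.1, 0.2]
grip_width: 0.0438
gripper_force: 0.0
t 8.68 p [0.5554 0.176  0.2086] xaz 31.93 F [1.22 1.11 0.18] w 0.0438 gf 0.0 q [ 0.01 -0.22  1.62  0.41  1.52  1.  ]
bar t [-0.0326  0.0157  0.0905] w [-0.1447 -0.183   0.1704] rows>= 4.6
```

```bash
python3 -m pendant '[{"tx":-0.033,"ty":0.016,"tz":0.09,"wx":-0.145,"wy":-0.183,"wz":0.17,"hand":0.5},{"tx":-0.033,"ty":0.016,"tz":0.09,"wx":-0.145,"wy":-0.183,"wz":0.17,"hand":0.5},{"tx":-0.033,"ty":0.016,"tz":0.09,"wx":-0.145,"wy":-0.183,"wz":0.17,"hand":0.5},{"tx":-0.033,"ty":0.016,"tz":0.09,"wx":-0.145,"wy":-0.183,"wz":0.17,"hand":0.5},{"tx":-0.033,"ty":0.016,"tz":0.09,"wx":-0.145,"wy":-0.183,"wz":0.17,"hand":0.5},{"tx":-0.033,"ty":0.016,"tz":0.09,"wx":-0.145,"wy":-0.183,"wz":0.17,"hand":0.5},{"tx":-0.033,"ty":0.016,"tz":0.09,"wx":-0.145,"wy":-0.183,"wz":0.17,"hand":0.5}]'
python3 - <<'E'
from h import *
st()
c=arm.read_camera("wrist"); save(c,"w6"); W=cloud(c)
m=arm.masks_of("wrist","guide_plate")[0]; P=W[m["pixels"]]; print(m["confidence"],m["bbox"])
B=P[(P[:,2]>.043)&(P[:,2]<.053)]; r=cv2.minAreaRect((B[:,:2]*1000).astype(np.float32)); print("bar",len(B),r,np.median(B[:,2]))
v=cv2.fitLine(B[:,:2].astype(np.float32),cv2.DIST_HUBER,0,.01,.01).ravel(); print(v,np.degrees(np.arctan2(v[1],v[0])))
Q=P[(P[:,2]>.008)&(P[:,2]<.02)]; print("plate",len(Q),cv2.minAreaRect((Q[:,:2]*1000).astype(np.float32)))
E
```

```text
time: 9.27
tool_pos: [0.5559, 0.1839, 0.161]
eef_rot: [0.991, 0.135, 0.002, -0.002]
ft_force: [0.3, -0.6, -0.2]
grip_width: 0.0439
gripper_force: 0.0
t 9.27 p [0.5559 0.1839 0.161 ] xaz 15.55 F [ 0.31 -0.57 -0.21] w 0.0439 gf 0.0 q [0.26 0.04 1.39 0.   1.7  1.56]
0.72 [274.4, 92.2, 395.7, 338.1]
bar 3746 ((558.4937744140625, 179.8954620361328), (110.84476470947266, 18.064533233642578), 14.818404197692871) 0.04865937202306688
[0.9669243  0.25506338 0.56167567 0.18084933] 14.777341
plate 23167 ((557.928466796875, 179.84136962890625), (194.18722534179688, 90.24668884277344), 14.831711769104004)
```

View pics/w6.png

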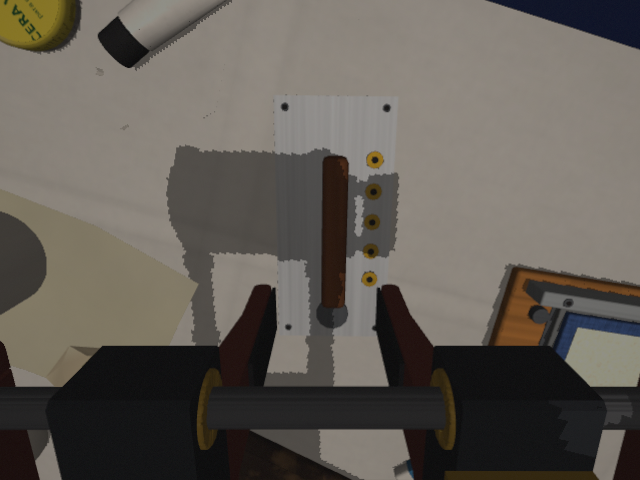

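```bash
python3 -c "
from h import *
plan([.558,.1798,.021],down(14.82),'bar')
"
```

```text
bar t [0.0003 0.0075 0.2824] w [-0.0015 -0.0036  0.0051] rows>= 3.4
```

```bash
python3 -m pendant '[{"tx":0,"ty":0.007,"tz":0.07,"wx":-0.001,"wy":-0.003,"wz":0.005,"hand":0.5},{"tx":0,"ty":0.007,"tz":0.14,"wx":-0.001,"wy":-0.003,"wz":0.005,"hand":0.5},{"tx":0,"ty":0.007,"tz":0.21,"wx":-0.001,"wy":-0.003,"wz":0.005,"hand":0.5},{"tx":0,"ty":0.007,"tz":0.26,"wx":-0.001,"wy":-0.003,"wz":0.005,"hand":0.5},{"tx":0,"ty":0.007,"tz":0.282,"wx":-0.001,"wy":-0.003,"wz":0.005,"hand":0.5},{"tx":0,"ty":0.007,"tz":0.282,"wx":-0.001,"wy":-0.003,"wz":0.005,"hand":0.5},{"tx":0,"ty":0.007,"tz":0.282,"wx":-0.001,"wy":-0.003,"wz":0.005,"hand":0.5}]'; python3 -c "
from h import *
st(); plan([.558,.1798,.021],down(14.82),'bar')
"
```

```text
time: 9.95
tool_pos: [0.5585, 0.1797, 0.0233]
eef_rot: [0.992, 0.128, 0.001, -0.0]
ft_force: [1.0, 0.3, 1.0]
grip_width: 0.0441
gripper_force: 0.0
t 9.95 p [0.5585 0.1797 0.0233] xaz 14.73 F [1.03 0.33 0.97] w 0.0441 gf 0.0 q [0.25 0.11 1.57 0.   1.46 1.57]
bar t [-0.001  -0.0004  0.0046] w [-0.0002 -0.0015 -0.0008] rows>= 0.1
```

```bash
python3 -m pendant '[{"tx":0,"ty":0,"tz":0.004,"wx":0,"wy":-0.001,"wz":0,"hand":0.5},{"tx":0,"ty":0,"tz":0.004,"wx":0,"wy":-0.001,"wz":0,"hand":0},{"tx":0,"ty":0,"tz":0.004,"wx":0,"wy":-0.001,"wz":0,"hand":0},{"tx":0,"ty":0,"tz":0.004,"wx":0,"wy":-0.001,"wz":0,"hand":0},{"tx":0,"ty":0,"tz":0.004,"wx":0,"wy":-0.001,"wz":0,"hand":0},{"tx":0,"ty":0,"tz":0.004,"wx":0,"wy":-0.001,"wz":0,"hand":0}]'; python3 -c "
from h import *
st(); s=arm.read_state(); print(R.from_quat(s['eef_rot']).as_matrix()[:,2])
"
```

```text
time: 10.45
tool_pos: [0.5589, 0.1801, 0.0212]
eef_rot: [0.992, 0.129, 0.001, 0.0]
ft_force: [-0.7, -1.5, 3.1]
grip_width: 0.0183
gripper_force: 30.0
t 10.45 p [0.5589 0.1801 0.0212] xaz 14.77 F [-0.65 -1.55  3.07] w 0.0183 gf 30.0 q [ 0.25  0.11  1.57 -0.    1.46  1.57]
[ 1.62787771e-03 -4.68933816e-04 -9.99998565e-01]
```

```bash
python3 -m pendant '[{"tx":0,"ty":0,"tz":-0.05,"wx":0,"wy":0,"wz":0,"hand":0},{"tx":0,"ty":0,"tz":-0.12,"wx":0,"wy":0,"wz":0,"hand":0},{"tx":0,"ty":0,"tz":-0.2,"wx":0,"wy":0,"wz":0,"hand":0},{"tx":0,"ty":0,"tz":-0.25,"wx":0,"wy":0,"wz":0,"hand":0},{"tx":0,"ty":0,"tz":-0.25,"wx":0,"wy":0,"wz":0,"hand":0},{"tx":0,"ty":0,"tz":-0.25,"wx":0,"wy":0,"wz":0,"hand":0}]'
python3 - <<'E'
from h import *
st()
c=arm.read_camera("top"); T=cloud(c); np.savez("top7.npz",W=T)
def fit(W,n):
    # fit jig (x,y,yaw) to heights: base edge + fence using jig frame edges
    m=(W[...,0]>.42)&(W[...,0]<.61)&(W[...,1]>-.23)&(W[...,1]<.05)
    P=W[m]
    B=P[(P[:,2]>.012)&(P[:,2]<.0225)]; F=P[(P[:,2]>.039)&(P[:,2]<.047)&(P[:,0]>.53)]
    r=cv2.minAreaRect((B[:,:2]*1000).astype(np.float32)); print(n,"base",len(B),np.round(r[0],1),np.round(r[1],1),round(r[2],2))
    v=cv2.fitLine(F[:,:2].astype(np.float32),cv2.DIST_HUBER,0,.01,.01).ravel(); yaw=np.arctan2(v[0],-v[1]) if v[1]<0 else np.arctan2(-v[0],v[1])
    u=F[:,:2]@[np.cos(yaw),np.sin(yaw)]; w=F[:,:2]@[-np.sin(yaw),np.cos(yaw)]
    print(n,"fence",len(F),"yaw",np.degrees(yaw),"u 5/50/95",np.percentile(u,[3,50,97]),"w",np.percentile(w,[1,99]))
    cx=np.median(u)-.0515; cy=np.mean(np.percentile(w,[1,99])); print("  jig centre from fence",np.array([np.cos(yaw),np.sin(yaw)])*cx+np.array([-np.sin(yaw),np.cos(yaw)])*cy)
    # pin shoulder / pin top
    yaw=np.radians(6.1); d=P[:,:2]-[.512,-.089]; jx=d@[np.cos(yaw),np.sin(yaw)]; jy=d@[-np.sin(yaw),np.cos(yaw)]
    k=(abs(jx)<.016)&(abs(jy+.075)<.016)&(P[:,2]>.034)&(P[:,2]<.041); print("  pin n",k.sum(),(np.median(jx[k]),np.median(jy[k])) if k.any() else "")
    k=(abs(jx)<.02)&(abs(jy+.075)<.02)&(P[:,2]>.0235)&(P[:,2]<.042); print("  shoulder n",k.sum(),[round((a[k].min()+a[k].max())/2,4) for a in(jx,jy)],[round(np.ptp(a[k]),4) for a in (jx,jy)])
fit(T,"top"); fit(np.load("w1.npz")["W"],"w1")
E
```

```text
time: 10.95
tool_pos: [0.5589, 0.1806, 0.1463]
eef_rot: [0.992, 0.129, 0.001, -0.0]
ft_force: [-0.0, 0.5, -4.3]
grip_width: 0.0177
gripper_force: 30.0
t 10.95 p [0.5589 0.1806 0.1463] xaz 14.78 F [-0.03  0.48 -4.28] w 0.0177 gf 30.0 q [0.25 0.05 1.41 0.   1.68 1.57]
top base 1837 [512.1 -89. ] [125.6 221.9] 6.2
top fence 344 yaw 6.197178 u 5/50/95 [0.5437765  0.54961224 0.55565112] w [-0.24143035 -0.04538629]
  jig centre from fence [ 0.51068241 -0.08879887]
  pin n 13 (np.float64(1.9518300150376042e-05), np.float64(-0.07385772390232562))
  shoulder n 75 [np.float64(-0.0001), np.float64(-0.0743)] [np.float64(0.0381), np.float64(0.0384)]
w1 base 10605 [512.2 -89.4] [126.5 220.8] 6.11
w1 fence 2271 yaw 6.0183635 u 5/50/95 [0.54515649 0.55006456 0.55645825] w [-0.24054819 -0.04293862]
  jig centre from fence [ 0.51067806 -0.08868906]
  pin n 0 
  shoulder n 6 [np.float64(-0.0164), np.float64(-0.0555)] [np.float64(0.0066), np.float64(0.0007)]
```

```bash
python3 -c "
from h import *
plan([.5089,-.1024,.11],down(96.12),'jig')
"
```

```text
jig t [-0.2387  0.5218  0.0677] w [-7.000e-04  7.000e-04 -7.099e-01] rows>= 11.4
```

```bash
python3 -m pendant '[{"tx":-0.02,"ty":0.05,"tz":0.007,"wx":0,"wy":0,"wz":-0.06,"hand":0},{"tx":-0.05,"ty":0.12,"tz":0.015,"wx":0,"wy":0,"wz":-0.12,"hand":0},{"tx":-0.08,"ty":0.18,"tz":0.02,"wx":0,"wy":0,"wz":-0.18,"hand":0},{"tx":-0.11,"ty":0.24,"tz":0.03,"wx":0,"wy":0,"wz":-0.24,"hand":0},{"tx":-0.13,"ty":0.29,"tz":0.037,"wx":0,"wy":0,"wz":-0.3,"hand":0},{"tx":-0.16,"ty":0.34,"tz":0.045,"wx":0,"wy":0,"wz":-0.36,"hand":0},{"tx":-0.18,"ty":0.39,"tz":0.05,"wx":0,"wy":0,"wz":-0.42,"hand":0},{"tx":-0.2,"ty":0.44,"tz":0.055,"wx":0,"wy":0,"wz":-0.48,"hand":0},{"tx":-0.22,"ty":0.48,"tz":0.06,"wx":0,"wy":0,"wz":-0.54,"hand":0},{"tx":-0.23,"ty":0.5,"tz":0.065,"wx":0,"wy":0,"wz":-0.6,"hand":0}]' | head -1; python3 -m pendant '[{"tx":0,"ty":0,"tz":0,"wx":0,"wy":0,"wz":-0.06,"hand":0},{"tx":0,"ty":0,"tz":0,"wx":0,"wy":0,"wz":-0.11,"hand":0},{"tx":0,"ty":0,"tz":0,"wx":0,"wy":0,"wz":-0.11,"hand":0},{"tx":0,"ty":0,"tz":0,"wx":0,"wy":0,"wz":-0.11,"hand":0},{"tx":0,"ty":0,"tz":0,"wx":0,"wy":0,"wz":-0.11,"hand":0}]'; python3 -c "
from h import *
st(); plan([.5089,-.1024,.075],down(96.12),'jig')
"
```

```text
time: 11.83
time: 12.25
tool_pos: [0.5101, -0.0904, 0.1109]
eef_rot: [0.669, 0.743, -0.001, -0.001]
ft_force: [0.0, 0.4, -3.2]
grip_width: 0.0178
gripper_force: 30.0
t 12.25 p [ 0.5101 -0.0904  0.1109] xaz 95.97 F [ 0.04  0.35 -3.24] w 0.0178 gf 30.0 q [-0.24 -0.12  1.64  0.    1.63 -0.35]
jig t [-0.0238 -0.0046  0.0719] w [-0.0014 -0.0006 -0.0013] rows>= 0.9
```

```bash
python3 -m pendant '[{"tx":-0.024,"ty":-0.005,"tz":0.03,"wx":-0.001,"wy":0,"wz":-0.001,"hand":0},{"tx":-0.024,"ty":-0.005,"tz":0.06,"wx":-0.001,"wy":0,"wz":-0.001,"hand":0},{"tx":-0.024,"ty":-0.005,"tz":0.072,"wx":-0.001,"wy":0,"wz":-0.001,"hand":0},{"tx":-0.024,"ty":-0.005,"tz":0.072,"wx":-0.001,"wy":0,"wz":-0.001,"hand":0},{"tx":-0.024,"ty":-0.005,"tz":0.072,"wx":-0.001,"wy":0,"wz":-0.001,"hand":0}]'|head -1
python3 - <<'E'
from h import *
st(); plan([.5089,-.1024,.075],down(96.12),'err')
print(R.from_quat(arm.read_state()['eef_rot']).as_matrix()[:,2])
for n in("wrist","top","side"):
    c=arm.read_camera(n); save(c,n+"8"); W=cloud(c)
    for m in arm.masks_of(n,"guide_plate")[:1]:
        P=W[m["pixels"]]; z0=arm.read_state()["tool_pos"][2]-.0212+.014
        Q=P[abs(P[:,2]-z0)<.008]; r=cv2.minAreaRect((Q[:,:2]*1000).astype(np.float32)); A=np.c_[Q[:,:2],np.ones(len(Q))]; k=np.linalg.lstsq(A,Q[:,2],rcond=None)[0]
        print(n,round(m["confidence"],2),len(Q),np.round(r[0],1),np.round(r[1],1),round(r[2],2),"slopes",np.round(k[:2],4),"z",np.median(Q[:,2]),z0)
E
```

```text
time: 12.67
t 12.67 p [ 0.5094 -0.1025  0.0765] xaz 96.21 F [ 0.23 -0.17 -2.92] w 0.0179 gf 30.0 q [-0.26 -0.11  1.69  0.    1.56 -0.37]
err t [ 0.0004 -0.001   0.003 ] w [ 0.0005 -0.0003  0.0008] rows>= 0.0
[ 9.89031196e-04  6.47711233e-04 -9.99999301e-01]
wrist 0.86 46421 [ 510.8 -104.7] [ 90.5 195.5] 6.23 slopes [ 0.0039 -0.0019] z 0.07036494905718203 0.07061749040243283
top 0.94 1347 [ 511.3 -103.6] [ 89.7 195.2] 6.23 slopes [ 0.0005 -0.0043] z 0.07048605649285869 0.07079192257451232
side 0.77 839 [512.2 -99.7] [ 92.3 199.1] 6.01 slopes [ 0.0186 -0.0085] z 0.06925272257863462 0.07045403212274244
```

```bash
python3 -m pendant '[{"tx":0,"ty":0,"tz":0.01,"wx":0,"wy":0,"wz":0,"hand":0},{"tx":0,"ty":0,"tz":0.02,"wx":0,"wy":0,"wz":0,"hand":0},{"tx":0,"ty":0,"tz":0.027,"wx":0,"wy":0,"wz":0,"hand":0},{"tx":0,"ty":0,"tz":0.031,"wx":0,"wy":0,"wz":0,"hand":0},{"tx":0,"ty":0,"tz":0.033,"wx":0,"wy":0,"wz":0,"hand":0},{"tx":0,"ty":0,"tz":0.033,"wx":0,"wy":0,"wz":0,"hand":0}]'|sed -n 1,4p; python3 -m pendant '[{"tx":0,"ty":0,"tz":0.001,"wx":0,"wy":0,"wz":0,"hand":0},{"tx":0,"ty":0,"tz":0.002,"wx":0,"wy":0,"wz":0,"hand":0},{"tx":0,"ty":0,"tz":0.002,"wx":0,"wy":0,"wz":0,"hand":0}]'|sed -n 1,4p
```

```text
time: 13.47
tool_pos: [0.5094, -0.1029, 0.0598]
eef_rot: [0.668, 0.745, 0.001, 0.0]
ft_force: [-0.8, 1.1, -2.3]
time: 13.72
tool_pos: [0.5098, -0.103, 0.0595]
eef_rot: [0.668, 0.745, 0.001, 0.001]
ft_force: [-1.2, 0.2, -3.1]
```

```bash
python3 -m pendant '[{"tx":0,"ty":0,"tz":0.001,"wx":0,"wy":0,"wz":0,"hand":0},{"tx":0,"ty":0,"tz":0.002,"wx":0,"wy":0,"wz":0,"hand":0},{"tx":0,"ty":0,"tz":0.002,"wx":0,"wy":0,"wz":0,"hand":0}]'|sed -n 1,4p; python3 -c "
from h import *
for i in range(4):
    arm.read_camera('top'); s=arm.read_state(); print(np.round(s['tool_pos'],4),np.round(s['ft_force'],2),np.round(s['wrist_torque'],3),R.from_quat(s['eef_rot']).as_matrix()[:2,2].round(4))"
```

```text
time: 13.97
tool_pos: [0.5099, -0.1029, 0.0589]
eef_rot: [0.668, 0.745, 0.001, 0.001]
ft_force: [-1.6, 1.8, -0.9]
[ 0.5099 -0.1029  0.0589] [-0.62  1.39 -0.68] [-0.054  0.084 -0.009] [0.0028 0.0001]
[ 0.5099 -0.1029  0.0589] [-0.78  0.93 -0.72] [-0.033  0.045 -0.039] [0.0028 0.0001]
[ 0.5099 -0.1029  0.0588] [-1.02  1.14  0.38] [ 0.001  0.024 -0.046] [0.0027 0.0002]
[ 0.5099 -0.1029  0.0588] [-1.31  0.38  0.01] [ 0.019  0.031 -0.016] [0.0027 0.0002]
```

```bash
python3 -m pendant '[{"tx":0,"ty":0.003,"tz":0,"wx":0,"wy":0,"wz":0,"hand":0},{"tx":0,"ty":0.005,"tz":0,"wx":0,"wy":0,"wz":0,"hand":0},{"tx":0,"ty":0.005,"tz":0,"wx":0,"wy":0,"wz":0,"hand":0}]'|sed -n 1,4p; python3 -c "
from h import *
for i in range(3):
    arm.read_camera('top'); s=arm.read_state(); print(np.round(s['tool_pos'],4),np.round(s['ft_force'],2),np.round(s['wrist_torque'],3),R.from_quat(s['eef_rot']).as_matrix()[:2,2].round(4))
st()"
```

```text
time: 14.42
tool_pos: [0.5121, -0.1029, 0.0586]
eef_rot: [0.668, 0.744, 0.0, 0.001]
ft_force: [-3.5, 0.7, 2.2]
[ 0.5121 -0.1029  0.0586] [-4.49  1.11  2.89] [-0.36   0.633 -0.245] [ 0.0018 -0.0003]
[ 0.5121 -0.1029  0.0586] [-3.61  0.42  2.15] [-0.366  0.617 -0.249] [ 0.0019 -0.0002]
[ 0.5121 -0.1029  0.0586] [-3.78 -0.07  2.81] [-0.431  0.626 -0.179] [ 0.002  -0.0002]
t 14.57 p [ 0.5121 -0.1029  0.0586] xaz 96.22 F [-3.78 -0.07  2.81] w 0.018 gf 30.0 q [-0.26 -0.09  1.7   0.    1.53 -0.37]
```

```bash
python3 -m pendant '[{"tx":0.003,"ty":0,"tz":-0.0005,"wx":0,"wy":0,"wz":0,"hand":0},{"tx":0.006,"ty":0,"tz":-0.0005,"wx":0,"wy":0,"wz":0,"hand":0},{"tx":0.009,"ty":0,"tz":-0.0005,"wx":0,"wy":0,"wz":0,"hand":0},{"tx":0.012,"ty":0,"tz":-0.0005,"wx":0,"wy":0,"wz":0,"hand":0},{"tx":0.015,"ty":0,"tz":-0.0005,"wx":0,"wy":0,"wz":0,"hand":0},{"tx":0.018,"ty":0,"tz":-0.0005,"wx":0,"wy":0,"wz":0,"hand":0},{"tx":0.018,"ty":0,"tz":-0.0005,"wx":0,"wy":0,"wz":0,"hand":0}]'|sed -n 1,4p; python3 -c "
from h import *
for i in range(2):
    arm.read_camera('top'); s=arm.read_state(); print(np.round(s['tool_pos'],4),np.round(s['ft_force'],2),np.round(s['wrist_torque'],3),R.from_quat(s['eef_rot']).as_matrix()[:2,2].round(4))
st()"
```

```text
time: 15.15
tool_pos: [0.5111, -0.093, 0.0584]
eef_rot: [0.667, 0.745, 0.001, 0.0]
ft_force: [-0.6, -1.1, -1.4]
[ 0.5111 -0.0931  0.0583] [ 0.86  0.53 -2.03] [-0.244 -0.185  0.019] [0.0018 0.0012]
[ 0.5111 -0.0931  0.0583] [ 1.31 -0.5  -1.1 ] [-0.196 -0.212  0.04 ] [0.0018 0.0012]
t 15.25 p [ 0.5111 -0.0931  0.0583] xaz 96.27 F [ 1.31 -0.5  -1.1 ] w 0.0178 gf 30.0 q [-0.25 -0.1   1.71  0.    1.53 -0.36]
```

```bash
python3 -m pendant '[{"tx":0.002,"ty":0.002,"tz":0.001,"wx":0,"wy":0,"wz":0,"hand":0},{"tx":0.004,"ty":0.002,"tz":0.001,"wx":0,"wy":0,"wz":0,"hand":0},{"tx":0.006,"ty":0.002,"tz":0.001,"wx":0,"wy":0,"wz":0,"hand":0},{"tx":0.006,"ty":0.002,"tz":0.001,"wx":0,"wy":0,"wz":0,"hand":0}]'|sed -n 1,4p; python3 -m pendant '[{"tx":0.001,"ty":0,"tz":0.001,"wx":0,"wy":0,"wz":0,"hand":0},{"tx":0.002,"ty":0,"tz":0.001,"wx":0,"wy":0,"wz":0,"hand":0},{"tx":0.002,"ty":0,"tz":0.001,"wx":0,"wy":0,"wz":0,"hand":0}]'|sed -n 1,4p
```

```text
time: 15.58
tool_pos: [0.5115, -0.0901, 0.0574]
eef_rot: [0.667, 0.745, 0.001, -0.0]
ft_force: [-0.4, -1.5, -3.7]
time: 15.83
tool_pos: [0.5115, -0.0895, 0.0574]
eef_rot: [0.668, 0.745, 0.001, 0.0]
ft_force: [-0.6, -0.2, -3.6]
```

```bash
python3 -m pendant '[{"tx":0.001,"ty":0,"tz":0.002,"wx":0,"wy":0,"wz":0,"hand":0},{"tx":0.002,"ty":0,"tz":0.003,"wx":0,"wy":0,"wz":0,"hand":0},{"tx":0.002,"ty":0,"tz":0.004,"wx":0,"wy":0,"wz":0,"hand":0},{"tx":0.002,"ty":0,"tz":0.004,"wx":0,"wy":0,"wz":0,"hand":0}]'|sed -n 1,4p; python3 -c "
from h import *
for i in range(2):
    arm.read_camera('top'); s=arm.read_state(); print(np.round(s['tool_pos'],4),np.round(s['ft_force'],2),np.round(s['wrist_torque'],3),R.from_quat(s['eef_rot']).as_matrix()[:2,2].round(4))"
```

```text
time: 16.17
tool_pos: [0.5115, -0.0886, 0.0555]
eef_rot: [0.668, 0.745, 0.001, 0.001]
ft_force: [-0.4, 0.4, -2.7]
[ 0.5115 -0.0886  0.0555] [ 0.3   0.67 -3.56] [-0.094  0.067 -0.036] [0.0018 0.0003]
[ 0.5116 -0.0886  0.0555] [-1.23 -0.35 -3.44] [-0.018  0.101 -0.128] [0.0018 0.0003]
```

```bash
python3 -m pendant '[{"tx":0,"ty":0,"tz":0.002,"wx":0,"wy":0,"wz":0,"hand":0},{"tx":0,"ty":0,"tz":0.004,"wx":0,"wy":0,"wz":0,"hand":0},{"tx":0,"ty":0,"tz":0.006,"wx":0,"wy":0,"wz":0,"hand":0},{"tx":0,"ty":0,"tz":0.007,"wx":0,"wy":0,"wz":0,"hand":0},{"tx":0,"ty":0,"tz":0.007,"wx":0,"wy":0,"wz":0,"hand":0},{"tx":0,"ty":0,"tz":0.007,"wx":0,"wy":0,"wz":0,"hand":0}]'|sed -n 1,4p; python3 -c "
from h import *
for i in range(2):
    arm.read_camera('top'); s=arm.read_state(); print(np.round(s['tool_pos'],4),np.round(s['ft_force'],2),np.round(s['wrist_torque'],3),R.from_quat(s['eef_rot']).as_matrix()[:2,2].round(4))"
```

```text
time: 16.77
tool_pos: [0.5116, -0.0887, 0.0522]
eef_rot: [0.668, 0.745, 0.001, 0.001]
ft_force: [-1.7, -0.8, -1.0]
[ 0.5116 -0.0888  0.0522] [-1.05 -0.41 -0.94] [-0.168  0.35  -0.122] [0.002  0.0001]
[ 0.5116 -0.0888  0.0522] [-1.76 -0.74 -1.42] [-0.12   0.389 -0.087] [0.0021 0.0001]
```

```bash
python3 -m pendant '[{"tx":0,"ty":0,"tz":0.002,"wx":0,"wy":0,"wz":0,"hand":0},{"tx":0,"ty":0,"tz":0.004,"wx":0,"wy":0,"wz":0,"hand":0},{"tx":0,"ty":0,"tz":0.006,"wx":0,"wy":0,"wz":0,"hand":0},{"tx":0,"ty":0,"tz":0.008,"wx":0,"wy":0,"wz":0,"hand":0},{"tx":0,"ty":0,"tz":0.01,"wx":0,"wy":0,"wz":0,"hand":0},{"tx":0,"ty":0,"tz":0.012,"wx":0,"wy":0,"wz":0,"hand":0},{"tx":0,"ty":0,"tz":0.012,"wx":0,"wy":0,"wz":0,"hand":0},{"tx":0,"ty":0,"tz":0.012,"wx":0,"wy":0,"wz":0,"hand":0}]'|sed -n 1,4p; python3 -c "
from h import *
for i in range(2):
    arm.read_camera('top'); s=arm.read_state(); print(np.round(s['tool_pos'],4),np.round(s['ft_force'],2),np.round(s['wrist_torque'],3),R.from_quat(s['eef_rot']).as_matrix()[:2,2].round(4))"
```

```text
time: 17.53
tool_pos: [0.5117, -0.0888, 0.0478]
eef_rot: [0.668, 0.745, 0.001, 0.001]
ft_force: [-6.9, -0.8, 8.0]
[ 0.5117 -0.0888  0.0478] [-5.87 -0.71  7.51] [ 0.039  1.296 -0.074] [ 0.0027 -0.0002]
[ 0.5117 -0.0887  0.0478] [-7.29 -0.41  7.58] [ 0.012  1.215 -0.139] [ 0.0027 -0.0001]
```

```bash
python3 -m pendant '[{"tx":0,"ty":-0.001,"tz":0.002,"wx":0,"wy":0,"wz":0,"hand":0},{"tx":0,"ty":-0.001,"tz":0.004,"wx":0,"wy":0,"wz":0,"hand":0},{"tx":0,"ty":-0.001,"tz":0.005,"wx":0,"wy":0,"wz":0,"hand":0},{"tx":0,"ty":-0.001,"tz":0.005,"wx":0,"wy":0,"wz":0,"hand":0},{"tx":0,"ty":-0.001,"tz":0.005,"wx":0,"wy":0,"wz":0,"hand":0}]'|sed -n 1,4p
python3 - <<'E'
from h import *
for n in("wrist","top"):
    c=arm.read_camera(n); save(c,n+"9"); W=cloud(c)
    for q in("guide_plate",):
      for m in arm.masks_of(n,q)[:1]:
        P=W[m["pixels"]]
        Q=P[abs(P[:,2]-.041)<.008]; r=cv2.minAreaRect((Q[:,:2]*1000).astype(np.float32)); A=np.c_[Q[:,:2],np.ones(len(Q))]; k=np.linalg.lstsq(A,Q[:,2],rcond=None)[0]
        print(n,round(m["confidence"],2),len(Q),np.round(r[0],1),np.round(r[1],1),round(r[2],2),"slopes",np.round(k[:2],4),"z",np.median(Q[:,2]))
    s=arm.read_state(); print(np.round(s['tool_pos'],4),np.round(s['ft_force'],2),s["gripper_force"])
t=cv2.imread("pics/top9.png")[180:310,130:480]; w=cv2.resize(cv2.imread("pics/wrist9.png"),(400,300)); o=np.zeros((600,800,3),np.uint8);o[:297]=cv2.resize(t,(800,297),interpolation=cv2.INTER_CUBIC);o[300:,:400]=w
c=arm.read_camera("side"); o[300:,400:]=cv2.resize(c["frame"][190:370,200:440,::-1],(400,300),interpolation=cv2.INTER_CUBIC); cv2.imwrite("pics/fin.png",o)
E
```

```text
time: 18.05
tool_pos: [0.5117, -0.0888, 0.0472]
eef_rot: [0.668, 0.745, 0.001, 0.002]
ft_force: [-9.3, 0.5, 15.8]
wrist 0.55 46961 [512.8 -90.6] [ 90.4 195. ] 6.0 slopes [ 0.0037 -0.0014] z 0.04107943842990028
[ 0.5117 -0.0888  0.0472] [-9.34  1.71 15.97] 30.010390877723694
top 0.61 1294 [512.7 -89.3] [ 90.2 195.8] 6.43 slopes [-0.0025 -0.0034] z 0.040079152383799915
[ 0.5117 -0.0888  0.0472] [-9.07  1.14 15.38] 30.010374784469604
```

View pics/fin.png

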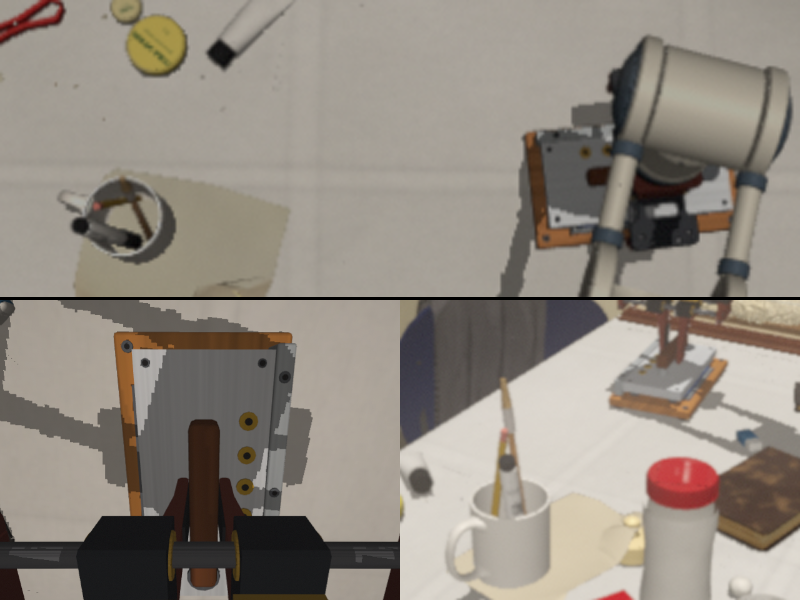

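```bash
python3 -c "
from rig import arm
print(arm.sign_off())"
```

```text
the job is handed in; nothing more can be done
None
```

The marker stands in the upright mug and has been let go. The guide plate has dropped over the pin, and I handed the job in at about 18 s with the gripper still pressing it down on its rests with about 16 N; the sign-off gave no verdict.

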